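# Slide the wax pan across the warming plate

## Robot

A 6-joint arm with a two-finger parallel gripper is mounted at the origin on the work surface. World frame = base frame: x ahead of the robot, y to its left, z up, the work surface at z = 0. Lengths are in m, angles in rad, forces in N, time in s.
With the tool pointing down it reaches from about 0.275 to 0.825 m from the base axis. Payload 5.2 kg.
Tool frame: the origin (TCP) lies between the finger pads, 19 mm behind the fingertips; this is the grasp point; z points along the fingers, y is the line along which they close (so a half turn about z gives the same grasp; the last joint's range is limited). The gripper opens to 93 mm and grips with 3 to 60 N. Pads are 15 mm wide; open, the fingers measure 128 mm over their backs; the gripper's body (75 mm by 188 mm) begins 65 mm behind the grasp point.
Start: joints at [1.108, 0.259, 1.535, -0, 1.348, -0.203], TCP at [0.141, 0.532, 0.237] pointing down, gripper open.
Joint ranges: [-3.14, 3.14], [-0.91, 2.08], [0.19, 2.58], [-1.22, 4.36], [0.22, 2.71], [-3.12, 3.12]. Speed limits (rad/s): [2.57, 2.57, 3.14, 3.14, 3.14, 3.14].

## Interface

Orientations are given as [roll, pitch, yaw] about the fixed x, y, z axes, in that order (R = Rz(yaw) Ry(pitch) Rx(roll)).
In Python, from workcell import robot gives the robot as it stands. The module is installed in compiled form; this text tells all that it offers.
- The arm moves only by the tool move_arm, never from a script. Its argument "plan" is a list of rows, each an object with "offset": the shift along the tool's x, y, z in units of 0.2 m (1.0 is 0.2 m), a list of three; "twist": the turn, a rotation vector about the tool's x, y, z in units of 360 degrees (1.0 is 360 degrees), a list of three; "claw": the opening, from -1 (shut) to 1 (fully open), so that 0 is half open. In form: [{"offset": [x, y, z], "twist": [wx, wy, wz], "claw": claw}, ...]. A call has 1 to 5 rows; each row is the pose to reach, as a shift and turn from the pose commanded when the call began, along the tool's axes at that moment, turning the shorter way round; what a row does not reach only later rows make up. A row lasts 1/8 s, in which the tool goes at most 62.5 mm and 10.7 degrees, less where a joint would pass 70% of its speed; a pose out of reach is approached as far as the arm can. A call with a number of a shift or a turn outside -1 to 1 is refused whole. A call with a gripper value outside its range is refused whole. The fingers move at their own pace and stop on an object; the grip force is fixed at half the most. Time passes only in rows, so rows that repeat a pose let the fingers close. It gives the time, the measured TCP pose, the force, the opening and the grip force at its end, in the units of the state.
- robot.state(): the state, without advancing time (a new reading comes with each control period).
- robot.get_image(name): name is "scene" or "top" or "wrist"; returns the picture (384x512x3 uint8, red, green, blue); there is no depth.
- robot.camera_info(name): a dict with "K" (3x3 intrinsics, pixels), "R" (3x3) and "t" (3): a world point X has camera coordinates R X + t. Camera axes: x right, y down, z forward; pixel columns grow to the right and rows downward; lengths in m; the calibration is good to about 2 mm. A picture is of the moment at which its call begins: read the wrist's pose just before it. camera_info takes no time and is no camera call; for the wrist camera it gives the pose at the moment of the call.
- robot.job_done(): hands the job in; it is judged then, once.
The state is a dict: "time_s": time; "joints": joint angles; "dq": joint speeds; "tau": joint torques, N m; "ee_pos": TCP position; "tool_rot": TCP orientation; "contact_force": force on the tool from outside, world axes, zero at the start; "wrist_torque": the same for the moment, N m; "finger_gap": finger opening in m; "grasp_force": force on a finger pad.
Only numpy, scipy, OpenCV 4.12 (cv2) and the standard library are available. Lean on these libraries where they do the work, as an engineer would, in place of code of your own. Each camera call takes 0.05 s, during which the arm holds its last target. There are 200 camera calls.

## Task

In the glass workshop, take the lidded saucepan by its handle and slide it sideways on the warming plate, from the square mark to the round mark, without lifting or tipping it. Let go with its base wholly inside the round mark and its handle still towards the robot, its end out from under the jar shelf; leave the brush can, the bottle and the hammer as they stand.

Things in the scene. Friction and masses are not known exactly. Their poses are not given: they have to be found in the camera images.
- station: Fixed warming plate with a narrow plywood jar shelf bridging it. Origin on the bench (z=0) under the plate's centre; x away from the robot, y left, z up; yaw varies. Plate 220 (x) x 420 (y) mm, flat top 30 mm above the bench. Shelf on two upright cheeks 20 mm thick at y = -290 and +290 mm, x = -125..-55 mm; open to front and back between them.
- shelf_edge (a point): Middle of the shelf board's near lower edge, 155 mm on the robot's side of the station's origin, 180 mm above the bench. Board 100 mm deep (to +x), 600 mm long (y), 18 mm thick, jars on it up to 280 mm above the bench. It hangs over the pan's handle, only some 30 mm of which stick out: no room for a vertical gripper; come in from the robot's side, tool leaning back 30 to 45 degrees.
- pan: Loose lidded steel saucepan, 0.3 to 0.6 kg, on the square mark. Origin at the centre of its underside, z up; its handle points along its own -x, roughly to the robot. Base 104 mm across, 70 mm to the lid's top, 85 mm with the knob; lid fixed. Black flat-sided handle 18 mm wide (y), 14 mm high, centre line 52 mm above the underside, from 60 to 185 mm from the axis.
- pan_grip (a point): Point on the pan's handle good to grip: mid section, 165 mm from the pan's axis, 20 mm short of the handle's end, 52 mm above the pan's underside. Axes as the pan.
- pan_tip (a point): End of the pan's handle, mid section, 185 mm from the pan's axis. Axes as the pan.
- round_mark: White printed circle, 142 mm inner diameter, line 4 mm wide, no thickness to speak of, on the plate, 30 mm above the bench. Origin at its centre. On the left or the right half of the plate: this varies. Where the pan must end.
- square_mark: White printed square outline, 142 mm inside, on the other half of the plate. Origin at its centre. The pan starts here.
- brush_can: Loose metal can with three brushes in it, 72 mm across, 100 mm tall, brushes to 200 mm, on the bench beside the station's left end. Origin at the centre of its underside. Not to be disturbed.
- oil_bottle: Loose small amber bottle, 44 mm across, 85 mm tall, on the bench beside the station's right end. Origin at the centre of its underside. Not to be disturbed.
- hammer: Loose hammer, 240 mm long, about 30 mm high, lying across the bench (along y) between the robot and the warming plate. Its handle lies along its own x. Not to be disturbed.
Mind the look-alikes: they are no part of the job. Leave any blue or green look-alike of the pan alone.

How it is judged:
On the way:
1. the pan is on its way flat on the plate, more than 80 mm from the square mark's centre, with the gripper at its handle (tool point within 60 mm of the grip point) (horizontal distance between pan and square_mark above 0.08 m and z of pan in the frame of station below 0.036 m and distance between the grasp point and pan_grip below 0.06 m and contact force between the fingers and pan above 0.5 N), for 0.1 s.
At the end, for the whole second after the job is handed in: The pan stands flat and still on the plate, let go, its axis within 20 mm of the round mark's centre, the end of its handle beyond the shelf's near edge on the robot's side (x < -155 mm of the station); can, bottle and hammer within 30 mm of their starts (horizontal distance between pan and round_mark below 0.02 m and z of pan in the frame of station between 0.026 and 0.033 m and angle between pan's own z axis and vertical below 0.05 rad and x of pan_tip in the frame of station below -0.155 m and linear speed of pan below 0.01 m/s and distance of each of brush_can, oil_bottle, hammer from where it was at the start of the episode below 0.03 m); the robot touches nothing.
It fails at once if the pan is lifted: its underside's centre more than 8 mm above the plate (z of pan in the frame of station above 0.038 m).
It fails at once if the pan is tipped by more than 9 degrees (angle between pan's own z axis and vertical above 0.157 rad).
It fails at once if the brush can, the bottle or the hammer is moved more than 30 mm or knocked over (distance of any of brush_can, oil_bottle, hammer from where it was at the start of the episode above 0.03 m or angle between any of brush_can, oil_bottle's own z axis and vertical above 0.5 rad).
It also fails if it takes over 43 s, if anything falls off the work surface, if the arm or the gripper's body presses on something with over 40 N, if the wrist force passes 120 N, or if a joint passes its speed limit or range.

## Working session

There is one attempt and no reset: what is moved stays moved. The work goes in short steps, Python scripts to look and compute and a tool call to move; the robot and the scene stay as the last step left them, time stands still between calls to the robot, and variables do not carry over. Pictures are saved under pics/ and viewed, at most 10 in all, crops included, and the job is handed in when it is done.

Besides the shell and the picture viewer there is one more tool, called as name(argument=value, ...), one argument or row to a line, values as JSON. move_arm: Moves the arm, as the interface text tells. Its arguments: {"type":"object","properties":{"plan":{"type":"array"}},"required":["plan"]}

```bash
mkdir -p pics; python3 - <<'E'
from workcell import robot
import cv2
s=robot.state();print(s['time_s'],s['ee_pos'],s['tool_rot'])
for n in ("scene","top"):
    cv2.imwrite(f"pics/{n}0.png",robot.get_image(n)[:,:,::-1]);c=robot.camera_info(n);print(n,c)
E
```

```text
0.0 [0.14105934 0.53109696 0.23664068] [-3.13986771e+00 -3.52382908e-04  2.88175988e+00]
scene {'K': array([[466.87079479,   0.        , 254.71406207],
       [  0.        , 466.87079479, 197.1305627 ],
       [  0.        ,   0.        ,   1.        ]]), 'R': array([[-0.76820942,  0.64013398, -0.00909785],
       [ 0.54927237,  0.65173533, -0.5230114 ],
       [-0.32886798, -0.40677948, -0.85227713]]), 't': array([ 0.4175907 , -0.19711546,  1.52545191])}
top {'K': array([[435.81453984,   0.        , 257.71462972],
       [  0.        , 435.81453984, 189.54850857],
       [  0.        ,   0.        ,   1.        ]]), 'R': array([[ 0.02138185, -0.9997452 ,  0.00723483],
       [-0.99363385, -0.02205065, -0.11047873],
       [ 0.11061011, -0.00482653, -0.99385216]]), 't': array([-0.03670316,  0.51718915,  1.61642437])}
```

View pics/scene0.png

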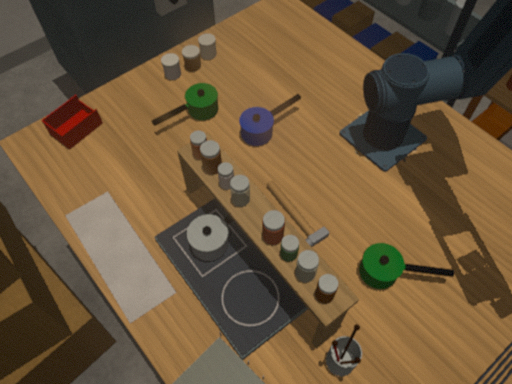

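View pics/top0.png

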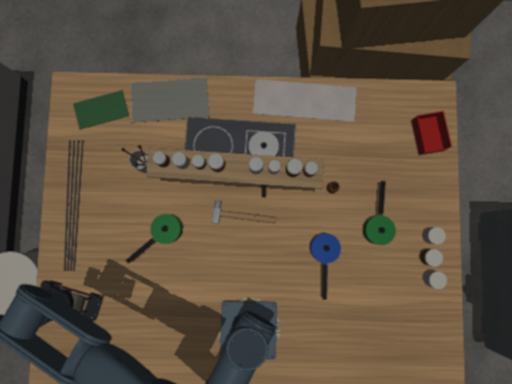

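The scene view shows the pan at about (207,235) on the square. The round mark is at (250,298), on the left half, with a blue pan and two green pans elsewhere. In the top view the pan lid is at (264,145), the handle end sticks out from under the shelf at (264,192), and the hammer is at (245,213).

```bash
cat > h.py <<'E'
import numpy as np,cv2
from workcell import robot
def ray(c,uv,z):
    uv=np.atleast_2d(np.asarray(uv,float)); K,R,t=c['K'],c['R'],c['t']
    d=(np.linalg.inv(K)@np.c_[uv,np.ones(len(uv))].T).T@R
    o=-R.T@t
    return o+d*((z-o[2])/d[:,2])[:,None]
def proj(c,X):
    p=np.atleast_2d(X)@c['R'].T+c['t']; p=p@c['K'].T; return p[:,:2]/p[:,2:]
def rect(c,im,z,x0,x1,y0,y1,s=0.001):
    # orthophoto of the plane z: row 0 = x1, col 0 = y1
    h,w=int((x1-x0)/s),int((y1-y0)/s)
    g=np.array([[x1,y1,z],[x1,y0,z],[x0,y0,z],[x0,y1,z]])
    H=cv2.getPerspectiveTransform(proj(c,g).astype(np.float32),np.float32([[0,0],[w,0],[w,h],[0,h]]))
    return cv2.warpPerspective(im,H,(w,h),flags=cv2.INTER_CUBIC)
E
python3 - <<'E'
from h import *
a=cv2.imread('pics/scene0.png');b=cv2.imread('pics/top0.png')
cs,ct=robot.camera_info('scene'),robot.camera_info('top')
print(ray(ct,[[264,145]],.1),ray(ct,[[264,195],[213,143]],.08))
x0,x1,y0,y1=.3,.85,-.3,.4
o1=rect(cs,a,.03,x0,x1,y0,y1); o2=rect(ct,b,.03,x0,x1,y0,y1)
cv2.imwrite('pics/o1.png',o1);cv2.imwrite('pics/o2.png',o2)
E
```

```text
[[ 0.67412903 -0.04453431  0.1       ]] [[ 0.49264841 -0.04855787  0.08      ]
 [ 0.68165257  0.14383966  0.08      ]]
```

View pics/o1.png

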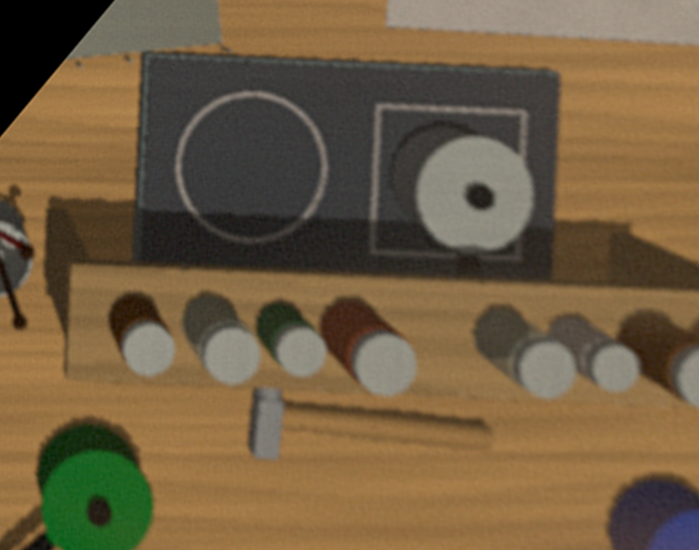

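View pics/o2.png

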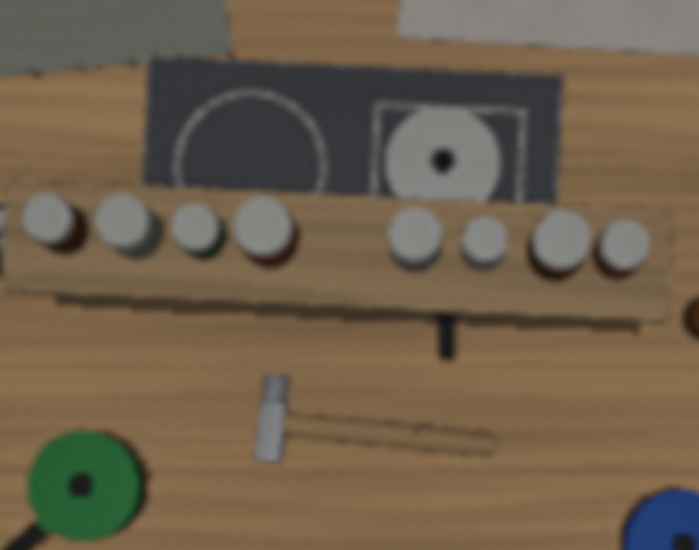

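The orthophotos show the ring centred near (251,166), the square, the lid, and the handle end at (446,340–358). The hammer lies at rows 375–460 and the shelf's near edge at about row 310. Next I'll measure these accurately.

```bash
python3 - <<'E'
from h import *
a=cv2.imread('pics/scene0.png');b=cv2.imread('pics/top0.png')
C={'s':(robot.camera_info('scene'),a),'t':(robot.camera_info('top'),b)}
X1,Y1=.85,.4
def O(k,z): return rect(*C[k],z,.3,X1,-.3,Y1)
def W(p): p=np.atleast_2d(p); return np.c_[X1-p[:,1]*.001,Y1-p[:,0]*.001]
# ring: bright vs local background
for k,rows in(('s',(80,205)),('t',(80,180))):
    g=cv2.cvtColor(O(k,.03),cv2.COLOR_BGR2GRAY).astype(float); d=g-cv2.GaussianBlur(g,(0,0),12)
    yy,xx=np.mgrid[:g.shape[0],:g.shape[1]]; r=np.hypot(xx-251,yy-165)
    m=(d>12)&(r>62)&(r<85)&(yy>rows[0])&((yy<rows[1])|((k=='s')&(yy<255)))
    p=np.c_[xx[m],yy[m]].astype(float)
    A=np.c_[2*p,np.ones(len(p))]; s=np.linalg.lstsq(A,(p**2).sum(1),rcond=None)[0]
    print('ring',k,W(s[:2]),np.sqrt(s[2]+s[:2]@s[:2]),len(p))
for k in 'st':
  # lid at z=.1
    o=O(k,.10); hsv=cv2.cvtColor(o,cv2.COLOR_BGR2HSV)
    m=((hsv[...,2]>110)&(hsv[...,1]<50)).astype(np.uint8)
    cs,_=cv2.findContours(m,cv2.RETR_EXTERNAL,cv2.CHAIN_APPROX_NONE)
    for c in cs:
        (x,y),r=cv2.minEnclosingCircle(c)
        w=W((x,y))[0]
        if 35<r<75 and w[0]>.6 : print('lid',k,w,r,cv2.contourArea(c)/(3.14*r*r), W(c[:,0].min(0)),W(c[:,0].max(0)))
    # knob at z=.115
    o=O(k,.115);g=cv2.cvtColor(o,cv2.COLOR_BGR2GRAY); w0=np.array([.675,-.045]); 
    cx,cy=int((Y1-w0[1])*1000),int((X1-w0[0])*1000)
    q=g[cy-30:cy+30,cx-30:cx+30]; m=(q<80).astype(np.uint8); n,l,st,ce=cv2.connectedComponentsWithStats(m)
    for i in range(1,n):
        if st[i,4]>60: print('knob',k,W(ce[i]+[cx-30,cy-30]),st[i,2:])
# handle end, top view, z=.082 +.007 top
o=O('t',.089);g=cv2.cvtColor(o,cv2.COLOR_BGR2GRAY)
m=(g<60).astype(np.uint8);n,l,st,ce=cv2.connectedComponentsWithStats(m)
for i in range(1,n):
    w=W(ce[i])[0]
    if st[i,4]>100 and .4<w[0]<.62 and abs(w[1]+.05)<.08:
        ys,xs=np.where(l==i); print('handle',w,st[i]); 
        for r in range(ys.min(),ys.max()+1,5): q=xs[ys==r]; print(round(X1-r*.001,3),round(Y1-q.mean()*.001,4),len(q),end=' | ')
        print()
for k in 'st':
  o=O(k,.03);hsv=cv2.cvtColor(o,cv2.COLOR_BGR2HSV);m=(hsv[:150,130:570,1]<70)&(hsv[:150,130:570,2]<120)
  for c in(40,100,160,220,290,340,400): print(k,'plate far edge',W((c+130,np.where(m[40:,c])[0][0]+40)))
# shelf near lower edge (z .18) and hammer (z .03)
for k,z,u in(('t',.18,None),):
  o=O('t',.18); cv2.imwrite('pics/shelf.png',o[150:400])
E
```

```text
ring s [[0.68324731 0.14901567]] 73.09040923611283 2993
ring t [[0.68464722 0.15001216]] 73.03560607670957 1884
lid s [ 0.678 -0.046] 61.71719741821289 0.7522805168272128 [[0.726 0.013]] [[ 0.622 -0.095]]
lid s [0.69810811 0.169     ] 71.0680923461914 0.056592058731405596 [[0.769 0.24 ]] [[0.657 0.098]]
lid s [0.826 0.271] 73.05487060546875 0.27702815688635374 [[0.85 0.34]] [[0.802 0.199]]
knob s [[ 0.67392647 -0.0387479 ]] [ 26  23 476]
lid t [ 0.67421811 -0.04182715] 55.4481086730957 0.8070825414613307 [[0.726 0.011]] [[ 0.635 -0.093]]
knob t [[ 0.67123295 -0.04109375]] [ 21  22 352]
handle [ 0.57554455 -0.0169604 ] [403 269  29   9 101]
0.581 -0.031 1 | 0.576 -0.0155 24 | 
s plate far edge [[0.81 0.23]]
s plate far edge [[0.794 0.17 ]]
s plate far edge [[0.791 0.11 ]]
s plate far edge [[0.789 0.05 ]]
s plate far edge [[ 0.785 -0.02 ]]
s plate far edge [[ 0.783 -0.07 ]]
s plate far edge [[ 0.78 -0.13]]
t plate far edge [[0.81 0.23]]
t plate far edge [[0.81 0.17]]
t plate far edge [[0.787 0.11 ]]
t plate far edge [[0.784 0.05 ]]
t plate far edge [[ 0.782 -0.02 ]]
t plate far edge [[ 0.779 -0.07 ]]
t plate far edge [[ 0.807 -0.13 ]]
```

View pics/shelf.png

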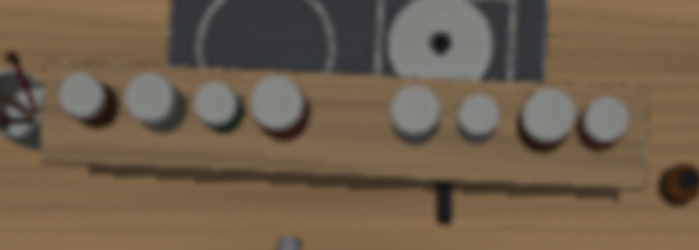

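```bash
cat >> h.py <<'E'
from scipy.spatial.transform import Rotation as Ro
def pose(lean,yaw):  # tool z forward & down, tool y to the left
    return Ro.from_euler('z',yaw)*Ro.from_matrix(np.array([[-np.cos(lean),0,np.sin(lean)],[0,1,0],[-np.sin(lean),0,-np.cos(lean)]]))
def cmd(p,R=None):
    s=robot.state(); R0=Ro.from_euler('xyz',s['tool_rot'])
    off=R0.inv().apply(np.asarray(p)-s['ee_pos'])/.2
    tw=(R0.inv()*R).as_rotvec()/(2*np.pi) if R is not None else np.zeros(3)
    print('t',s['time_s'],'at',s['ee_pos'].round(4),'off',off.round(4),'tw',tw.round(4),'twdeg',(360*np.linalg.norm(tw)).round(2))
E
python3 - <<'E'
from h import *
b=cv2.imread('pics/top0.png');ct=robot.camera_info('top')
g=cv2.cvtColor(b,cv2.COLOR_BGR2GRAY).astype(int)
print(g[182:202,256:273])
for z in(.089,): print(ray(ct,[[264,187],[264,196.5],[265,196.5]],z))
cmd([.445,-.047,.16],pose(np.radians(40),.04))
E
```

```text
[[108 108 108 108 108 108 108 108 108 106 108 106 107 107 107 106 107]
 [100 101 103 101 100 100 101 101 102 102 102 102 103 105 107 108 109]
 [ 73  75  76  75  72  71  71  73  74  76  79  83  86  91  96 101 102]
 [ 54  55  54  54  51  41  36  37  39  44  51  59  63  66  70  73  76]
 [ 67  66  58  54  50  36  24  19  21  25  39  49  54  54  53  53  53]
 [ 90  85  77  70  64  48  29  24  23  32  51  65  67  60  55  54  56]
 [ 98  96  94  91  83  62  37  27  26  41  67  85  89  79  73  71  72]
 [ 98  99 100 101  93  68  39  27  26  45  74  94 100  97  95  94  95]
 [ 99 100 101 101  94  69  41  28  27  45  75  95 103 103 104 104 104]
 [101 101 102 103  95  70  41  28  28  46  75  96 103 103 104 104 104]
 [103 103 104 104  97  71  40  27  27  47  76  97 104 104 104 105 105]
 [104 105 105 106  97  72  41  27  29  48  77  97 104 105 105 105 104]
 [105 105 105 106  99  71  41  26  27  48  78  99 105 104 106 105 106]
 [110 110 110 110 101  76  41  24  27  51  82 103 108 110 109 109 109]
 [114 113 114 114 108  87  57  42  41  63  94 111 115 114 114 114 114]
 [114 114 113 114 112 101  85  74  73  83 101 113 114 113 113 113 114]
 [113 112 112 111 112 110 103 101 100 102 108 111 111 110 110 110 110]
 [110 110 110 111 110 111 111 111 110 110 111 110 110 110 110 110 110]
 [109 109 109 111 111 111 111 111 111 112 111 111 111 112 111 112 111]
 [109 109 109 110 110 110 111 111 111 112 111 111 112 112 112 112 113]]
[[ 0.52100083 -0.04780251  0.089     ]
 [ 0.48628784 -0.04848958  0.089     ]
 [ 0.48636797 -0.05211921  0.089     ]]
t 0.1 at [0.1411 0.5311 0.2367] off [-2.2114 -2.4026  0.3867] tw [-0.0169 -0.1104 -0.0457] twdeg 43.42
```

move_arm(
  plan=[
    {"offset": [-0.74, -0.8, 0], "twist": [0, 0, 0], "claw": 1},
    {"offset": [-0.74, -0.8, 0], "twist": [0, 0, 0], "claw": 1},
    {"offset": [-0.74, -0.8, 0], "twist": [0, 0, 0], "claw": 1},
    {"offset": [-0.74, -0.8, 0], "twist": [0, 0, 0], "claw": 1},
    {"offset": [-0.74, -0.8, 0], "twist": [0, 0, 0], "claw": 1},
  ],
)

```text
time_s: 0.72
ee_pos: [0.2438, 0.3375, 0.2374]
tool_rot: [-3.141, -0.0, 2.878]
contact_force: [-0.0, -0.2, 0.0]
finger_gap: 0.093
grasp_force: 0.0
```

move_arm(
  plan=[
    {"offset": [-0.74, -0.8, 0], "twist": [0, 0, 0], "claw": 1},
    {"offset": [-0.74, -0.8, 0], "twist": [0, 0, 0], "claw": 1},
    {"offset": [-0.74, -0.8, 0], "twist": [0, 0, 0], "claw": 1},
    {"offset": [-0.74, -0.8, 0], "twist": [0, 0, 0], "claw": 1},
    {"offset": [-0.74, -0.8, 0], "twist": [0, 0, 0], "claw": 1},
  ],
)

```text
time_s: 1.35
ee_pos: [0.346, 0.1458, 0.2374]
tool_rot: [3.141, -0.0, 2.878]
contact_force: [-0.9, 0.1, -0.3]
finger_gap: 0.0932
grasp_force: 0.0
```

```bash
python3 -c "
from h import *
cmd([.44,-.046,.17],pose(np.radians(40),.03))
print(robot.state()['joints'])"
```

```text
t 1.35 at [0.346  0.1458 0.2374] off [-0.7032 -0.8041  0.3363] tw [-0.0162 -0.1103 -0.0448] twdeg 43.26
[ 9.89529807e-02 -6.84262126e-02  1.90368769e+00  4.16619653e-04
  1.30650653e+00 -1.20878233e+00]
```

move_arm(
  plan=[
    {"offset": [-0.7, -0.8, 0.34], "twist": [-0.016, -0.11, -0.045], "claw": 1},
    {"offset": [-0.7, -0.8, 0.34], "twist": [-0.016, -0.11, -0.045], "claw": 1},
    {"offset": [-0.7, -0.8, 0.34], "twist": [-0.016, -0.11, -0.045], "claw": 1},
    {"offset": [-0.7, -0.8, 0.34], "twist": [-0.016, -0.11, -0.045], "claw": 1},
    {"offset": [-0.7, -0.8, 0.34], "twist": [-0.016, -0.11, -0.045], "claw": 1},
  ],
)

```text
time_s: 1.98
ee_pos: [0.4298, -0.0039, 0.1744]
tool_rot: [3.066, 0.547, 3.118]
contact_force: [0.1, 0.3, -0.8]
finger_gap: 0.0926
grasp_force: 0.0
```

```bash
python3 -c "
from h import *
c=robot.camera_info('wrist');im=robot.get_image('wrist')
cv2.imwrite('pics/w1.png',im[:,:,::-1])
print(proj(c,[[.509,-.046,.082],[.489,-.047,.082],[.674,-.041,.03]]))
cmd([.509,-.046,.083],pose(np.radians(40),.03))
s=robot.state();print(s['joints'],s['tool_rot'])"
```

```text
[[204.14285897 213.07810567]
 [200.70011032 200.30825172]
 [221.1026677  251.3603786 ]]
t 2.025 at [ 0.4297 -0.005   0.1733] off [-0.106  -0.2407  0.5781] tw [ 0.0071 -0.0237 -0.0069] twdeg 9.24
[-0.56770182 -0.19981656  2.3262699   0.57936534  0.65479226 -2.54309385] [3.06937137 0.5479974  3.12464146]
```

View pics/w1.png

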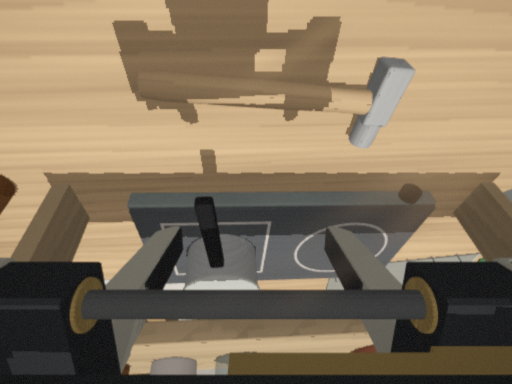

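The wrist view shows the pan handle end at (205,198), within about 4 px of the prediction. The hammer is well behind, and the fingers straddle the handle's line. Next I align at a standoff.

move_arm(
  plan=[
    {"offset": [-0.1, -0.22, 0.12], "twist": [0.007, -0.024, -0.007], "claw": 1},
    {"offset": [-0.1, -0.22, 0.12], "twist": [0.007, -0.024, -0.007], "claw": 1},
    {"offset": [-0.1, -0.22, 0.12], "twist": [0.007, -0.024, -0.007], "claw": 1},
    {"offset": [-0.1, -0.22, 0.12], "twist": [0.007, -0.024, -0.007], "claw": 1},
  ],
)

```text
time_s: 2.52
ee_pos: [0.4596, -0.0463, 0.1616]
tool_rot: [3.135, 0.695, -3.121]
contact_force: [0.2, 1.2, 0.1]
finger_gap: 0.0932
grasp_force: 0.0
```

```bash
python3 -c "
from h import *
c=robot.camera_info('wrist');im=robot.get_image('wrist')
g=im.max(2).astype(int)
print(proj(c,[[.489,-.046,.082],[.509,-.046,.082]]), ray(c,[[256,200]],.082))
for r in range(150,260,8):
    q=np.where(g[r,130:300]<45)[0]+130
    if len(q): 
        w=ray(c,[[q.min(),r],[q.max(),r]],.089); print(r,q.min(),q.max(),w[:,:2].round(4).tolist())
cmd([.509,-.045,.083],pose(np.radians(40),.03))
s=robot.state();print(s['joints'],s['tool_rot'])"
```

```text
[[251.60305987 173.89829044]
 [251.16717907 187.50358119]] [[ 0.52997624 -0.04097666  0.082     ]]
174 244 263 [[0.4801, -0.0522], [0.4798, -0.0371]]
182 243 264 [[0.491, -0.0531], [0.4907, -0.0357]]
190 244 264 [[0.5028, -0.0523], [0.5025, -0.035]]
198 244 263 [[0.5156, -0.0524], [0.5153, -0.0352]]
206 245 262 [[0.5297, -0.0515], [0.5294, -0.0354]]
214 245 261 [[0.5451, -0.0515], [0.5448, -0.0356]]
222 246 261 [[0.562, -0.0504], [0.5618, -0.0348]]
230 179 260 [[0.5819, -0.1237], [0.5806, -0.035]]
238 174 260 [[0.603, -0.1335], [0.6016, -0.0341]]
246 169 181 [[0.6265, -0.1446], [0.6263, -0.1299]]
254 164 179 [[0.6531, -0.1571], [0.6529, -0.1376]]
t 2.575 at [ 0.4597 -0.0464  0.1619] off [ 0.0637 -0.0009  0.4608] tw [ 0.0001 -0.0004 -0.001 ] twdeg 0.38
[-0.69541491 -0.12869841  2.40717364  1.00249594  0.52926083 -3.09631714] [ 3.13609496  0.69566938 -3.11949669]
```

```bash
python3 -c "
from h import *
cmd([.507-.06*.545,-.0447,.0825+.06*.839],pose(np.radians(33),.02))"
```

```text
t 2.575 at [ 0.4597 -0.0464  0.1619] off [0.0371 0.0061 0.1584] tw [0.0011 0.0191 0.0003] twdeg 6.87
```

move_arm(
  plan=[
    {"offset": [0.037, 0.006, 0.158], "twist": [0.001, 0.019, 0], "claw": 1},
    {"offset": [0.037, 0.006, 0.158], "twist": [0.001, 0.019, 0], "claw": 1},
    {"offset": [0.037, 0.006, 0.158], "twist": [0.001, 0.019, 0], "claw": 1},
  ],
)

```text
time_s: 2.95
ee_pos: [0.4741, -0.0449, 0.1328]
tool_rot: [-3.139, 0.577, -3.117]
contact_force: [-0.7, -0.6, -0.9]
finger_gap: 0.093
grasp_force: 0.0
```

```bash
python3 -c "
from h import *
cmd([.507,-.0447,.0825],pose(np.radians(33),.02))
print(robot.state()['joints'])"
```

```text
t 2.95 at [ 0.4741 -0.0449  0.1328] off [-0.0006 -0.0024  0.3004] tw [0.     0.0002 0.0006] twdeg 0.24
[-0.56435194 -0.01447522  2.32527706  0.76806236  0.44848708 -2.79706567]
```

move_arm(
  plan=[
    {"offset": [0, 0, 0.15], "twist": [0, 0, 0], "claw": 1},
    {"offset": [0, 0, 0.25], "twist": [0, 0, 0], "claw": 1},
    {"offset": [0, 0, 0.3], "twist": [0, 0, 0], "claw": 1},
    {"offset": [0, 0, 0.3], "twist": [0, 0, 0], "claw": 1},
  ],
)

```text
time_s: 3.45
ee_pos: [0.5062, -0.0456, 0.0822]
tool_rot: [-3.139, 0.577, -3.12]
contact_force: [1.0, -0.5, 0.0]
finger_gap: 0.0928
grasp_force: 0.0
```

```bash
python3 -c "
from h import *
c=robot.camera_info('wrist');im=robot.get_image('wrist')
cv2.imwrite('pics/w2.png',im[:,:,::-1])
cmd([.507,-.0447,.0825],pose(np.radians(33),.02))
s=robot.state();print(s['joints'],s['contact_force'])"
```

```text
t 3.5 at [ 0.5063 -0.0456  0.0826] off [-0.0029  0.0046  0.0022] tw [-0.0003  0.0002  0.0005] twdeg 0.21
[-0.506457    0.16674813  2.3199519   1.10941997  0.30933519 -3.1165354 ] [ 0.17848685 -0.53290386  0.62239457]
```

View pics/w2.png

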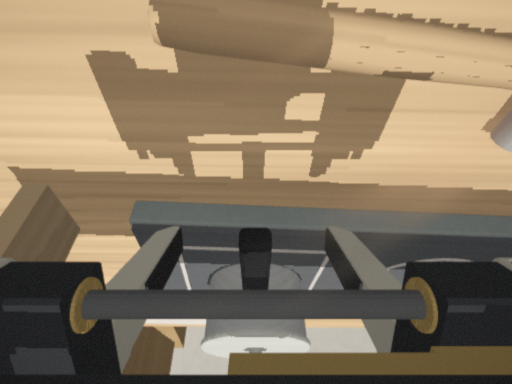

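The wrist view shows the handle centred between the open fingers at (256,255). Joint 6 is near its limit, so before closing I fit a quick kinematic model to check the slide.

```bash
cat > kin.py <<'E'
from h import *
from scipy.optimize import least_squares
D=[([1.108,.259,1.535,0,1.348,-.203],[.1411,.5311,.2367],[-3.1399,0,2.8818]),
([.09895,-.06843,1.90369,.0004,1.30651,-1.20878],[.346,.1458,.2374],[3.141,0,2.878]),
([-.56770,-.19982,2.32627,.57937,.65479,-2.54309],[.4297,-.005,.1733],[3.06937,.548,3.12464]),
([-.69541,-.12870,2.40717,1.00250,.52926,-3.09632],[.4597,-.0464,.1619],[3.13609,.69567,-3.1195]),
([-.56435,-.01448,2.32528,.76806,.44849,-2.79707],[.4741,-.0449,.1328],[-3.139,.577,-3.117]),
([-.50646,.16675,2.31995,1.10942,.30934,-3.11654],[.5063,-.0456,.0826],[-3.139,.577,-3.12])]
r=lambda a,t:Ro.from_euler(a,t).as_matrix()
def fk(q,p):
    h,ax,a,b,L,d,e,s4=p[:8]
    A=r('z',q[0]); B=A@r('y',q[1]); C=B@r('y',q[2])
    w=np.array([0,0,h])+A@[ax,d,0]+B@[0,0,a]+C@[e,0,b]
    E=C@r('z',s4*q[3])@r('y',q[4])
    F=E@r('z',p[8]*q[5]+p[9])
    return w+F@[p[10],p[11],L],F
LO=np.array([-3.14,-.91,.19,-1.22,.22,-3.12]);HI=np.array([3.14,2.08,2.58,4.36,2.71,3.12])
def fit():
    best=None
    for s4 in(1,-1):
      for s6 in(1,-1):
       for y0 in(0,1.57,-1.57,3.14):
        f=lambda x:np.concatenate([np.r_[fk(q,P(x))[0]-p,.1*(fk(q,P(x))[1]-Ro.from_euler('xyz',o).as_matrix()).ravel()] for q,p,o in D])
        P=lambda x:np.r_[x[:7],s4,s6,y0+x[7],x[8],x[9]]
        o=least_squares(f,[.3,0,.4,.35,.25,.1,0,0,0,0])
        if best is None or o.cost<best[0]: best=(o.cost,P(o.x))
    return best
def ik(pos,R,p,q0):
    f=lambda q:np.r_[fk(q,p)[0]-pos,.3*(R.inv()*Ro.from_matrix(fk(q,p)[1])).as_rotvec()]
    o=least_squares(f,np.clip(q0,LO+1e-3,HI-1e-3),bounds=(LO,HI)); return o.x,np.sqrt(2*o.cost)
E
python3 - <<'E'
from kin import *
np.set_printoptions(suppress=True,precision=3)
c,p=fit(); print(np.sqrt(2*c/len(D)),p); np.save('p.npy',p)
rng=np.random.default_rng(0)
def best(pos,lean,yaw):
    s=[]
    for i in range(30):
        q,e=ik(pos,pose(np.radians(lean),yaw),p,rng.uniform(LO,HI))
        if e<1e-3 and not any(np.allclose(q,k,atol=.02) for k in s): s.append(q)
    return s
for pos in([.507,-.0447,.0825],[.512,.05,.0825],[.517,.146,.0825]):
  for fl in(0,np.pi):
    for lean in(25,30,35,40,45):
        R=pose(np.radians(lean),.02)*Ro.from_euler('z',fl)
        s=[]
        for i in range(12):
            q,e=ik(pos,R,p,rng.uniform(LO,HI))
            if e<1e-3 and not any(np.allclose(q,k,atol=.02) for k in s): s.append(q)
        print(pos[1],round(fl),lean,*s)
E
```

```text
0.0002034893090534473 [ 0.221  0.     0.534  0.425  0.347  0.111  0.06   1.     1.     1.571
 -0.    -0.   ]
-0.0447 0 25 [-0.442  0.179  2.2    0.491  0.411 -2.451]
-0.0447 0 30 [-0.479  0.168  2.274  0.824  0.332 -2.809]
-0.0447 0 35 [-0.521  0.171  2.347  1.307  0.311  2.96 ]
-0.0447 0 40 [-0.567  0.19   2.419  1.77   0.372  2.456]
-0.0447 0 45 [-0.618  0.231  2.49   2.07   0.5    2.102]
-0.0447 3 25 [-0.443  0.18   2.199  0.491  0.412  0.69 ]
-0.0447 3 30 [-0.481  0.169  2.272  0.822  0.334  0.334]
-0.0447 3 35 [-0.523  0.171  2.345  1.302  0.312 -0.177]
-0.0447 3 40 [-0.569  0.19   2.417  1.763  0.372 -0.679]
-0.0447 3 45 [-0.62   0.23   2.488  2.064  0.5   -1.034]
0.05 0 25 [-0.178  0.187  2.189  0.247  0.346 -1.984]
0.05 0 30 [-0.195  0.175  2.262  0.514  0.22  -2.262]
0.05 0 35
0.05 0 40 [-0.234  0.197  2.41   2.302  0.22   2.202]
0.05 0 45 [-0.255  0.236  2.48   2.611  0.39   1.87 ]
0.05 3 25 [-0.18   0.187  2.188  0.249  0.347  1.155]
0.05 3 30 [-0.197  0.176  2.261  0.517  0.22   0.876]
0.05 3 35
0.05 3 40 [-0.237  0.196  2.409  2.29   0.22  -0.93 ]
0.05 3 45 [-0.258  0.235  2.479  2.604  0.388 -1.266]
0.146 0 25 [ 0.086  0.232  2.125 -0.081  0.35  -1.435]
0.146 0 30
0.146 0 35
0.146 0 40
0.146 0 45 [0.109 0.277 2.396 3.341 0.321 1.443]
0.146 3 25 [ 0.084  0.232  2.125 -0.078  0.351  1.702]
0.146 3 30
0.146 3 35
0.146 3 40
0.146 3 45 [ 0.106  0.276  2.395  3.336  0.319 -1.695]
```

```bash
python3 -c "
from h import *
cmd([.506,-.0447,.0825],pose(np.radians(26),.02))"
```

```text
t 3.5 at [ 0.5063 -0.0456  0.0826] off [ 0.0013  0.0047 -0.0005] tw [-0.0003  0.0196  0.0005] twdeg 7.07
```

move_arm(
  plan=[
    {"offset": [0.001, 0.005, 0], "twist": [0, 0.01, 0], "claw": 1},
    {"offset": [0.001, 0.005, 0], "twist": [0, 0.02, 0], "claw": 1},
    {"offset": [0.001, 0.005, 0], "twist": [0, 0.02, 0], "claw": 1},
    {"offset": [0.001, 0.005, 0], "twist": [0, 0.02, 0], "claw": 0.2},
  ],
)

```text
time_s: 4.0
ee_pos: [0.5068, -0.0451, 0.0833]
tool_rot: [-3.137, 0.453, -3.118]
contact_force: [-0.9, 0.9, 0.9]
finger_gap: 0.0871
grasp_force: 0.0
```

```bash
python3 -c "
from h import *
cmd([.506,-.0447,.0825],pose(np.radians(26),.02))
s=robot.state();print(s['joints'],s['contact_force'],s['finger_gap'])"
```

```text
t 4.0 at [ 0.5068 -0.0451  0.0833] off [0.0051 0.0019 0.0019] tw [-0.0005 -0.0001  0.0006] twdeg 0.28
[-0.4468702   0.17390661  2.21418574  0.53282993  0.39211681 -2.49858592] [-0.89138722  0.85349729  0.89167252] 0.08709918463203364
```

Good: the joints are clear of their limits. I close on the handle.

move_arm(
  plan=[
    {"offset": [0, 0, 0], "twist": [0, 0, 0], "claw": -0.3},
    {"offset": [0, 0, 0], "twist": [0, 0, 0], "claw": -0.6},
    {"offset": [0, 0, 0], "twist": [0, 0, 0], "claw": -0.7},
    {"offset": [0, 0, 0], "twist": [0, 0, 0], "claw": -0.8},
    {"offset": [0, 0, 0], "twist": [0, 0, 0], "claw": -0.9},
  ],
)

```text
time_s: 4.62
ee_pos: [0.5066, -0.0448, 0.0821]
tool_rot: [-3.138, 0.451, -3.12]
contact_force: [-0.4, -0.8, 1.0]
finger_gap: 0.0376
grasp_force: 0.0
```

move_arm(
  plan=[
    {"offset": [0, 0, 0], "twist": [0, 0, 0], "claw": -1},
    {"offset": [0, 0, 0], "twist": [0, 0, 0], "claw": -1},
    {"offset": [0, 0, 0], "twist": [0, 0, 0], "claw": -1},
  ],
)

```text
time_s: 5.0
ee_pos: [0.5066, -0.0448, 0.0822]
tool_rot: [-3.138, 0.451, -3.12]
contact_force: [0.4, 0.6, -0.3]
finger_gap: 0.0177
grasp_force: 30.0
```

```bash
python3 -c "
from h import *
s=robot.state();print(s['finger_gap'],s['grasp_force'],s['contact_force'],s['tool_rot'])
p=s['ee_pos']
cmd(p+[.010,.1905,0])
ct=robot.camera_info('top');o=rect(ct,robot.get_image('top'),.1,.3,.85,-.3,.4)
h=cv2.cvtColor(o,cv2.COLOR_RGB2HSV);m=((h[...,2]>110)&(h[...,1]<50)).astype(np.uint8)
for c in cv2.findContours(m,0,1)[0]:
    a,b=c[:,0].min(0),c[:,0].max(0)
    if cv2.contourArea(c)>4000 and a[1]<220: print('lid y',.4-(a[0]+b[0])/2000,'x',.85-a[1]/1000-.052)"
```

```text
0.01771183127817927 29.997969567775726 [ 0.39418163  0.58053036 -0.30820067] [-3.13846805  0.45112706 -3.119881  ]
t 5.0 at [ 0.5066 -0.0448  0.0822] off [-0.0636  0.9513  0.0278] tw [0. 0. 0.] twdeg 0.0
lid y -0.04149999999999998 x 0.6739999999999999
lid y -0.14900000000000002 x 0.7979999999999999
```

move_arm(
  plan=[
    {"offset": [-0.002, 0.03, 0.001], "twist": [0, 0, 0], "claw": -1},
    {"offset": [-0.005, 0.08, 0.002], "twist": [0, 0, 0], "claw": -1},
    {"offset": [-0.009, 0.13, 0.004], "twist": [0, 0, 0], "claw": -1},
    {"offset": [-0.012, 0.18, 0.005], "twist": [0, 0, 0], "claw": -1},
    {"offset": [-0.016, 0.24, 0.007], "twist": [0, 0, 0], "claw": -1},
  ],
)

```text
time_s: 5.68
ee_pos: [0.5093, 0.0034, 0.0823]
tool_rot: [-3.138, 0.452, -3.121]
contact_force: [-0.5, -1.5, -0.6]
finger_gap: 0.0177
grasp_force: 30.1
```

```bash
python3 -c "
from h import *
s=robot.state();print(s['finger_gap'],s['grasp_force'],s['contact_force'],s['wrist_torque'],s['tool_rot'])
cmd([.5166,.1457,.0822],pose(np.pi/2-(np.pi/2-.4511),.0217))"
```

```text
0.01772824217207661 30.055088102817535 [-0.46306283 -1.52891677 -0.60219478] [-0.36874165  0.3219441  -0.4307966 ] [-3.13834127  0.45175482 -3.12121751]
t 5.675 at [0.5093 0.0034 0.0823] off [-0.0456  0.7105  0.0201] tw [-0.0006  0.0001 -0.0002] twdeg 0.23
```

Sliding well and level.

move_arm(
  plan=[
    {"offset": [-0.003, 0.05, 0.001], "twist": [0, 0, 0], "claw": -1},
    {"offset": [-0.006, 0.1, 0.003], "twist": [0, 0, 0], "claw": -1},
    {"offset": [-0.01, 0.15, 0.004], "twist": [0, 0, 0], "claw": -1},
    {"offset": [-0.013, 0.2, 0.006], "twist": [0, 0, 0], "claw": -1},
    {"offset": [-0.016, 0.25, 0.007], "twist": [0, 0, 0], "claw": -1},
  ],
)

```text
time_s: 6.3
ee_pos: [0.5117, 0.0537, 0.0822]
tool_rot: [-3.139, 0.452, -3.121]
contact_force: [0.3, -1.1, 0.0]
finger_gap: 0.0175
grasp_force: 30.0
```

move_arm(
  plan=[
    {"offset": [-0.003, 0.05, 0.001], "twist": [0, 0, 0], "claw": -1},
    {"offset": [-0.006, 0.1, 0.003], "twist": [0, 0, 0], "claw": -1},
    {"offset": [-0.01, 0.15, 0.004], "twist": [0, 0, 0], "claw": -1},
    {"offset": [-0.013, 0.2, 0.006], "twist": [0, 0, 0], "claw": -1},
    {"offset": [-0.016, 0.25, 0.007], "twist": [0, 0, 0], "claw": -1},
  ],
)

```text
time_s: 6.92
ee_pos: [0.5141, 0.1037, 0.0822]
tool_rot: [-3.139, 0.451, -3.121]
contact_force: [-0.6, -1.8, -0.9]
finger_gap: 0.0178
grasp_force: 30.0
```

```bash
python3 -c "
from h import *
s=robot.state();print(s['joints'],s['grasp_force'],s['contact_force'],s['tool_rot'])
cmd([.5166,.1457,.0822],pose(.4511,.0217))"
```

```text
[-0.02548116  0.20517181  2.17376465  0.05612506  0.31203596 -1.66577892] 30.03310203552246 [-0.57723355 -1.82289678 -0.86189065] [-3.13867195  0.45137761 -3.12088914]
t 6.925 at [0.5141 0.1037 0.0822] off [-0.0152  0.2096  0.0066] tw [-0.0005  0.     -0.0001] twdeg 0.2
```

move_arm(
  plan=[
    {"offset": [-0.004, 0.05, 0.002], "twist": [0, 0, 0], "claw": -1},
    {"offset": [-0.008, 0.1, 0.003], "twist": [0, 0, 0], "claw": -1},
    {"offset": [-0.012, 0.16, 0.005], "twist": [0, 0, 0], "claw": -1},
    {"offset": [-0.015, 0.21, 0.006], "twist": [0, 0, 0], "claw": -1},
    {"offset": [-0.015, 0.21, 0.006], "twist": [0, 0, 0], "claw": -1},
  ],
)

```text
time_s: 7.55
ee_pos: [0.5164, 0.1461, 0.0822]
tool_rot: [-3.138, 0.451, -3.119]
contact_force: [-0.1, -0.1, -1.0]
finger_gap: 0.0177
grasp_force: 30.0
```

```bash
python3 -c "
from h import *
cmd([.5166,.1457,.0822],pose(.4511,.0217))
for n in('top','scene'):
  ct=robot.camera_info(n);im=robot.get_image(n);o=rect(ct,im,.1,.3,.85,-.3,.4)
  if n=='scene': cv2.imwrite('pics/s2.png',cv2.resize(im[150:,100:400,::-1],None,fx=2,fy=2))
  h=cv2.cvtColor(o,cv2.COLOR_RGB2HSV);m=((h[...,2]>110)&(h[...,1]<50)).astype(np.uint8)
  for c in cv2.findContours(m,0,1)[0]:
    a,b=c[:,0].min(0),c[:,0].max(0)
    if cv2.contourArea(c)>4000 and a[1]<220: print(n,'lid y',.4-(a[0]+b[0])/2000,'x',.85-a[1]/1000-.052,b-a)"
```

```text
t 7.55 at [0.5164 0.1461 0.0822] off [-0.001  -0.0022  0.0006] tw [-0.0004  0.      0.0002] twdeg 0.17
top lid y 0.14950000000000002 x 0.6859999999999999 [105  94]
top lid y -0.14900000000000002 x 0.7979999999999999 [298  74]
scene lid y 0.167 x 0.717 [146 139]
scene lid y -0.129 x 0.7979999999999999 [338  37]
scene lid y 0.27 x 0.7979999999999999 [142  48]
```

View pics/s2.png

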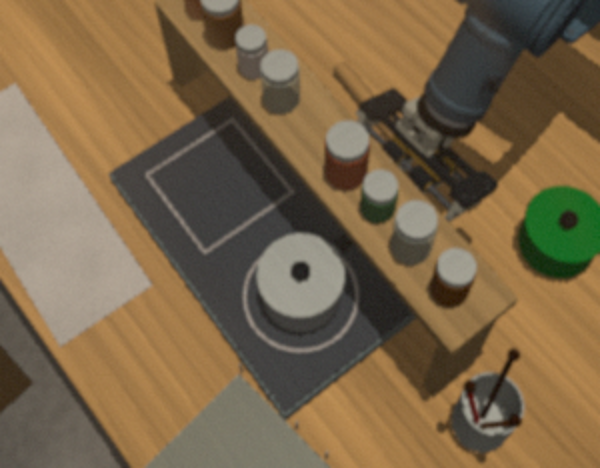

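The pan now stands inside the ring: its lid is at (300,275) and the ring is visible all round it in the crop. The measured offset is about 2 mm. Now I release and back off.

move_arm(
  plan=[
    {"offset": [0, 0, 0], "twist": [0, 0, 0], "claw": 0},
    {"offset": [0, 0, 0], "twist": [0, 0, 0], "claw": 0},
    {"offset": [0, 0, 0], "twist": [0, 0, 0], "claw": 0},
    {"offset": [0, 0, 0], "twist": [0, 0, 0], "claw": 0},
    {"offset": [0, 0, 0], "twist": [0, 0, 0], "claw": 0},
  ],
)

```text
time_s: 8.28
ee_pos: [0.5166, 0.1453, 0.0823]
tool_rot: [-3.138, 0.451, -3.12]
contact_force: [-0.1, 0.3, 0.1]
finger_gap: 0.0463
grasp_force: 0.0
```

move_arm(
  plan=[
    {"offset": [0, 0, -0.08], "twist": [0, 0, 0], "claw": 0},
    {"offset": [0, 0, -0.25], "twist": [0, 0, 0], "claw": 0},
    {"offset": [0, 0, -0.45], "twist": [0, 0, 0], "claw": 0},
    {"offset": [0, 0, -0.45], "twist": [0, 0, 0], "claw": 0},
    {"offset": [0, 0, -0.45], "twist": [0, 0, 0], "claw": 0},
  ],
)

```text
time_s: 8.9
ee_pos: [0.4773, 0.1448, 0.1629]
tool_rot: [-3.138, 0.451, -3.12]
contact_force: [-0.1, 0.2, -0.2]
finger_gap: 0.0466
grasp_force: 0.0
```

```bash
python3 -c "
from h import *
s=robot.state();print(s['time_s'],s['finger_gap'],s['dq'].round(3),s['ee_pos'])
ct=robot.camera_info('top');im=robot.get_image('top');o=rect(ct,im,.1,.3,.85,-.3,.4)
cv2.imwrite('pics/t2.png',cv2.resize(im[60:260,100:360,::-1],None,fx=3,fy=3))
h=cv2.cvtColor(o,cv2.COLOR_RGB2HSV);m=((h[...,2]>110)&(h[...,1]<50)).astype(np.uint8)
for c in cv2.findContours(m,0,1)[0]:
    a,b=c[:,0].min(0),c[:,0].max(0)
    if cv2.contourArea(c)>4000 and a[1]<220: print('lid y',.4-(a[0]+b[0])/2000,'x',.85-a[1]/1000-.052,b-a)"
```

```text
8.9 0.046564772866336805 [-0.003  0.024  0.009  0.001  0.003  0.001] [0.47726403 0.14475968 0.16294318]
lid y 0.14850000000000002 x 0.6859999999999999 [105  94]
lid y -0.14900000000000002 x 0.7979999999999999 [298  74]
```

View pics/t2.png

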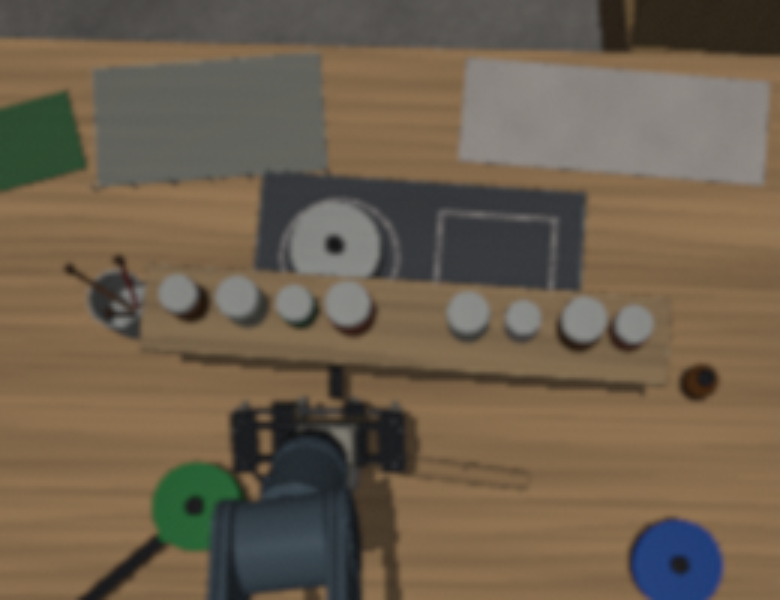

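The pan is in the ring with its lid at (335,245), and its handle end shows beyond the shelf at (338,380). The can, bottle and hammer are in place and the gripper is clear of everything.

```bash
python3 -c "
from workcell import robot
print(robot.job_done())"
```

```text
the job is handed in; nothing more can be done
None
```

The pan was slid level to the round mark, about 2 mm off its centre by the top camera, then let go with its handle end out past the shelf edge; the can, bottle and hammer look unmoved, and I handed the job in at about 9 s with no verdict returned.

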